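# Hold the spring clip open around the dosing card

### The arm

A 6-joint arm with a two-finger parallel gripper is mounted at the origin on the work surface. World frame = base frame: x ahead of the robot, y to its left, z up, the work surface at z = 0. Lengths are in m, angles in rad, forces in N, time in s.
With the tool pointing down it reaches from about 0.35 to 0.85 m from the base axis. Payload 8.1 kg.
Tool frame: the origin (TCP) lies midway between the tips of the shut fingers; the grasp point (between the pads) lies 19 mm behind it; z points along the fingers, y is the direction in which the jaws open and shut (so a half turn about z gives the same grasp; the last joint's range is limited). The gripper opens to 93 mm and grips with 3 to 60 N. Pads are 15 mm wide; open, the fingers measure 128 mm over their backs; the gripper's body (75 mm by 188 mm) begins 65 mm behind the grasp point.
Start: joints at [1.192, 0.13, 1.488, -0, 1.523, -0.085], TCP at [0.174, 0.574, 0.219] pointing down, gripper open.
Joint ranges: [-2.96, 2.96], [-0.89, 2.26], [0.02, 2.5], [-1.34, 4.48], [0, 2.73], [-2.66, 2.66]. Speed limits (rad/s): [2.39, 2.39, 2.79, 3.14, 3.14, 3.14].

### API

Orientations are given as a rotation vector (axis times angle).
In Python, from plant import robot gives the robot as it stands. The module is installed in compiled form; this text tells all that it offers.
- The arm moves only by the shell command python3 -m pendant 'ROWS' [FORCE]. ROWS is JSON, a list of rows, each an object with "translation": the shift along the tool's x, y, z in mm, a list of three; "twist": the turn, a rotation vector about the tool's x, y, z in rad, a list of three; "grip": the opening, from -1 (shut) to 1 (fully open). A call has exactly 10 rows; each row shifts and turns the pose as measured when the row begins, along the tool's axes as they then stand; what a row does not reach is not made up. A row lasts 1/10 s, in which the tool goes at most 50 mm and 8.59 degrees, less where a joint would pass 70% of its speed; a pose out of reach is approached as far as the arm can. A call is refused whole if a number of a shift passes 50 or a number of a turn 0.15, either way. A call with a gripper value outside its range is refused whole. The fingers move at their own pace and stop on an object; FORCE is the grip in N (left out, the last holds). Time passes only in rows, so rows that do not move let the fingers close, or fill a call up. It gives the time, the measured TCP pose, the force and the opening at its end, in the units of the state.
- robot.read_state(): the state, without advancing time (a new reading comes with each control period).
- robot.read_camera(name): name is "side" or "top" or "wrist"; returns (picture, depth): 400x640x3 uint8, red, green, blue; 400x640 float32, m along the optical axis (not along the pixel's ray), 0 where there is no reading.
- robot.camera_info(name): a dict with "vertical_fov" (degrees; the focal length in pixels is half the picture's height over the tangent of half this angle, whatever the lens; pixels are square), "cx", "cy" (the principal point, pixels), "cam_to_world" (4x4, takes a point from camera to world coordinates). Camera axes: x right, y up, looking along -z (the intrinsics and any distortion apply to the point x, -y, -z); pixel columns grow to the right and rows downward; lengths in m; the calibration is good to about 2 mm. The wrist camera is an equidistant fisheye: a pixel r from the principal point sees the ray r / f radians off the axis. A picture is of the moment at which its call begins: read the wrist's pose just before it. camera_info takes no time and is no camera call; for the wrist camera it gives the pose at the moment of the call.
- robot.close_job(): hands the job in, once; it reports no verdict.
The state is a dict: "t": time; "q": joint angles; "dq": joint speeds; "joint_torque": joint torques, N m; "tool_pos": TCP position; "orientation": TCP orientation; "force": force on the tool from outside, world axes, zero at the start; "wrist_torque": the same for the moment, N m; "opening": finger opening in m.
Only numpy, scipy, OpenCV 4.12 (cv2) and the standard library are available. Lean on these libraries where they do the work, as an engineer would, in place of code of your own. Each camera call takes 0.05 s, during which the arm holds its last target. There are 200 camera calls.

### The job

Pick up the spring clip from the tiles by its finger plates, squeeze it wide open, and bring it in from the side so that its gaping jaws reach around one of the two upright side edges of the dosing card in its stand (either one), about half-way up, with the card between the jaws and not touching the clip. Finish while holding the clip there in the air, squeezed open, so that a new prescription slip can be slid in beside the card. Do not push the card stand about or disturb the other things on the shelf.

Things in the scene. Friction and masses are not known exactly. Their poses are not given: they have to be found in the camera images.
- clip_center (a point): grey plastic spring clip (clothes-peg kind, 46 g) lying on its side, 30 mm high, 83 mm long. Point on its upright hinge pin, 15 mm above the tiles. Closed: x along the middle line to the jaw tips (42 mm ahead; plates end 40 mm behind), z up, y across. The frame belongs to half a (+y side): as the clip opens it turns by half the joint value, jaws towards +y; half b turns as much the other way
- clip_grip (a point): middle between the two finger plates, 26 mm behind the pin, half-way up: take it here, fingers either side along y. Plates 37 mm long, 30 high, 3 thick, flaring back from 21 to 42 mm across the outside when closed; squeezed right open they are parallel, 18 mm across the outside, 6 to 44 mm behind the pin. The squeeze takes 5 N at first, 10 N fully open
- clip_tip_a (a point): inner edge of the jaw tip of half a (+y side), half-way up the clip, 42 mm ahead of the pin when closed
- clip_tip_b (a point): inner edge of the jaw tip of half b (-y side); meets tip a when the clip is closed. Fully open the tips stand 23 mm apart and 40 mm ahead of the pin; the space between the jaws is free back to 6 mm from the pin
- clip_jaw (a joint): opening of the clip, rad: 0 closed (its spring holds it there), 0.56 fully squeezed open against a stop; 0.28 is half open
- card_mid (a point): centre of a stiff white ruled dosing card, 125 mm wide, 88 high, 2.5 thick, upright in the slot of a loose steel base (50 by 70 mm, 14 mm high; 0.42 kg with card). x square to the card, y across its width (free side edges at y = +62.5 and -62.5 mm, 27 mm beyond the base's ends), z up. Centre 52 mm above the tiles, top edge 96 mm
- dropper_bottle: amber glass medicine bottle with black collar and rubber dropper bulb, 33 mm across, 114 mm tall, light; origin under its centre. Leave alone
- cup: white plastic cup, 72 mm across the rim, 90 mm tall; origin under its centre. Leave alone
- pill_splitter: blue pill splitter, 42 mm by 90 mm (along its y), 25 mm high; origin under its centre. Leave alone
- tweezer_case: flat steel tweezer case, 24 mm by 125 mm (along its y), 12 mm high; origin under its centre. Leave alone

How it is judged:
On the way:
1. the clip is lifted clear of the tiles, held by the fingers and squeezed open (value of joint clip_jaw above 0.3 rad and height (world z) of clip_center above 0.025 m and contact force between the fingers and clip above 2 N), for 0.2 s.
At the end, for the whole second after the job is handed in: Fingers alone hold the clip still in the air, over 0.40 rad open; jaw tips either side of the card, 3 mm or more from its mid plane, 5 mm or more past one side edge, pin outside it; clip within 22 mm of half-way up, touching neither card nor shelf; card upright, moved under 15 mm (value of joint clip_jaw above 0.4 rad and ((x of clip_tip_a in the frame of card_mid above 0.003 m and x of clip_tip_b in the frame of card_mid below -0.003 m) or (x of clip_tip_a in the frame of card_mid below -0.003 m and x of clip_tip_b in the frame of card_mid above 0.003 m)) and ((y of clip_center in the frame of card_mid above 0.0625 m and y of each of clip_tip_a, clip_tip_b in the frame of card_mid below 0.0575 m) or (y of clip_center in the frame of card_mid below -0.0625 m and y of each of clip_tip_a, clip_tip_b in the frame of card_mid above -0.0575 m)) and z of clip_center in the frame of card_mid between -0.022 and 0.022 m and contact force between the fingers and clip above 2 N and contact force between clip and stand below 0.2 N and contact force between clip and shelf below 0.1 N and linear speed of clip below 0.02 m/s and distance of card_mid from where it was at the start of the episode below 0.015 m and angle between card_mid's own z axis and vertical below 0.06 rad); the arm keeps its last pose, push and grip.
It fails at once if the card stand is pushed more than 15 mm or tipped (distance of card_mid from where it was at the start of the episode above 0.015 m or angle between card_mid's own z axis and vertical above 0.2 rad).
It fails at once if another thing on the shelf is moved more than 20 mm or tipped (distance of any of dropper_bottle, cup, pill_splitter, tweezer_case from where it was at the start of the episode above 0.02 m or angle between any of dropper_bottle, cup's own z axis and vertical above 0.3 rad).
It also fails if it takes over 43 s, if anything falls off the work surface, if the arm or the gripper's body presses on something with over 40 N, if the wrist force passes 120 N, or if a joint passes its speed limit or range.

## Working session

There is one attempt and no reset: what is moved stays moved. The work goes in short steps, Python scripts to look and compute and a shell command to move; the robot and the scene stay as the last step left them, time stands still between calls to the robot, and variables do not carry over. Pictures are saved under pics/ and viewed, about 8 in all and at most 12, crops included, and the job is handed in when it is done.

```bash
mkdir -p pics
cat > h.py <<'E'
import numpy as np, cv2
from plant import robot
def info(n):
    i=robot.camera_info(n); f=200/np.tan(np.radians(i["vertical_fov"])/2)
    return f,i["cx"],i["cy"],np.array(i["cam_to_world"])
def cloud(n,d):
    f,cx,cy,T=info(n); v,u=np.mgrid[0:400,0:640]
    P=np.stack([(u-cx)/f*d,-(v-cy)/f*d,-d],-1)
    return P@T[:3,:3].T+T[:3,3]
def save(n,im): cv2.imwrite("pics/"+n,im[...,::-1])
E
python3 - <<'E'
from h import *
s=robot.read_state(); print(s)
for n in("top","side"):
    im,d=robot.read_camera(n); save(n+".png",im); np.save(n+"_d.npy",d); np.save(n+"_i.npy",im); print(n,robot.camera_info(n))
E
```

```text
{'t': 0.0, 'q': array([ 1.19161004e+00,  1.31186988e-01,  1.48926393e+00, -2.56920572e-06,
        1.52301476e+00, -8.53551087e-02]), 'dq': array([ 0.00069541, -0.00174726,  0.00053015,  0.00075461, -0.00154268,
       -0.00023624]), 'joint_torque': array([-1.18313073e-03, -5.59842896e+01, -4.91753948e+01,  7.67465495e-02,
        3.53987364e-02, -1.27363633e-04]), 'tool_pos': array([0.17351344, 0.57376392, 0.21758047]), 'orientation': array([-4.59827233e-01, -3.10732393e+00,  2.86367495e-03]), 'force': array([ 0.48618352, -0.28659006, -0.44273652]), 'wrist_torque': array([-0.02846489,  0.01019074,  0.04727163]), 'opening': 0.09300915626231435}
top {'vertical_fov': 42.89988500378138, 'cx': 317.1777938326935, 'cy': 198.48655375371027, 'cam_to_world': array([[ 0.00468786,  0.99783677, -0.06557283,  0.49378962],
       [-0.99997281,  0.00430438, -0.00598826,  0.02922087],
       [-0.00569306,  0.06559911,  0.99782982,  1.17541737],
       [ 0.        ,  0.        ,  0.        ,  1.        ]])}
side {'vertical_fov': 44.321169599785364, 'cx': 326.56722413839833, 'cy': 202.6312056262254, 'cam_to_world': array([[-0.97599938,  0.12656848, -0.17721636,  0.39028341],
       [-0.21774133, -0.58110864,  0.78415653,  0.83717182],
       [-0.00373246,  0.80392361,  0.59472086,  0.66403765],
       [ 0.        ,  0.        ,  0.        ,  1.        ]])}
```

```bash
python3 -c "
import cv2,numpy as np
a=cv2.imread('pics/top.png');b=cv2.imread('pics/side.png')
print(a.shape)"
```

```text
(400, 640, 3)
```

View pics/top.png

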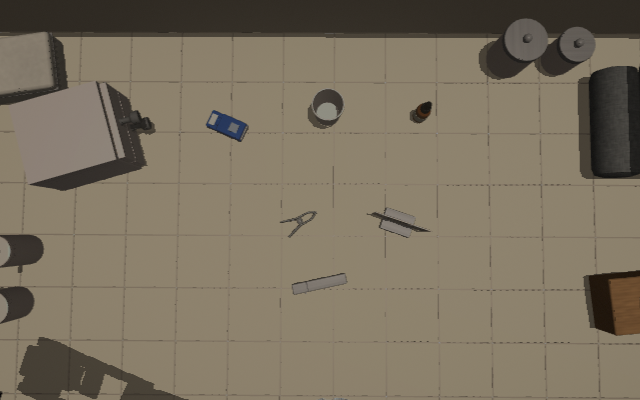

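View pics/side.png

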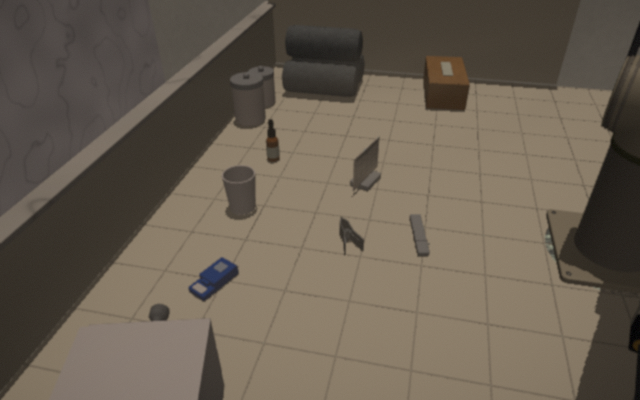

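The top view shows the clip at about px (300,221), with its jaws toward (315,212) and its plates at (283,221) and (291,235). The card runs from (367,213) to (430,231). The side view confirms the layout. Next I'll measure both from the depth clouds.

Run:
```python
from h import *
im=np.load("top_i.npy"); d=np.load("top_d.npy"); P=cloud("top",d)
def reg(u0,u1,v0,v1,z0,z1):
    m=np.zeros(d.shape,bool); m[v0:v1,u0:u1]=1
    m&=(P[...,2]>z0)&(P[...,2]<z1)&(d>0); return P[m],m
print("floor z",np.median(P[240:260,300:330,2]))
c,m=reg(270,330,200,245,.015,.05)
print("clip n",len(c),c.mean(0),c.min(0),c.max(0))
k,_=reg(355,440,200,245,.06,.12)
print("card n",len(k),c.mean(0)); 
k2=k[:,:2]; mu=k2.mean(0); U,S,V=np.linalg.svd(k2-mu); a=V[0]; t=(k2-mu)@a
print("card",mu+a*(t.min()+t.max())/2,"dir",a,"ext",t.min(),t.max(),k[:,2].max())
d2=np.load("side_d.npy");Q=cloud("side",d2)
q=Q[(Q[...,2]>.035)&(Q[...,2]<.12)&(abs(Q[...,0]-mu[0])<.07)&(abs(Q[...,1]-mu[1])<.09)]
m2=q[:,:2].mean(0);U,S,V=np.linalg.svd(q[:,:2]-m2,full_matrices=False);t=(q[:,:2]-m2)@V[0]
print("side card",len(q),m2+V[0]*(t.min()+t.max())/2,V[0],t.min(),t.max(),S)
z=cv2.resize(im[195:245,270:440][...,::-1],None,fx=4.5,fy=4.5,interpolation=cv2.INTER_CUBIC)
cv2.imwrite("pics/crop.png",cv2.convertScaleAbs(z,alpha=1.5))
for uv in [(315,212),(300,221),(283,221),(291,235)]:
    f,cx,cy,T=info("top"); r=T[:3,:3]@np.array([(uv[0]-cx)/f,-(uv[1]-cy)/f,-1]); print(uv,T[:3,3]+r*(.03-T[2,3])/r[2])
```

```text
floor z 0.00021078406387542437
clip n 153 [0.51921057 0.07404281 0.02833001] [0.48211205 0.0385919  0.01688545] [0.54085893 0.11725672 0.03440883]
card n 136 [0.51921057 0.07404281 0.02833001]
card [ 0.51702159 -0.14613871] dir [-0.32418274 -0.94599448] ext -0.0623202579773925 0.06029947769855301 0.10129574831450028
side card 561 [ 0.5159488  -0.14414119] [0.32531025 0.94560734] -0.06858415513591407 0.059323264353692236 [0.86590106 0.02098372]
(315, 212) [0.53855326 0.04085462 0.03      ]
(300, 221) [0.51815379 0.07448958 0.03      ]
(283, 221) [0.51797916 0.11273689 0.03      ]
(291, 235) [0.48665359 0.09448311 0.03      ]
```

View pics/crop.png

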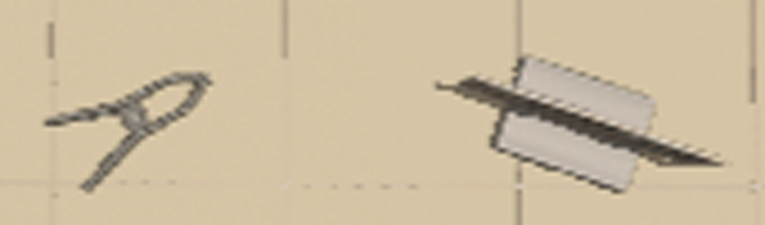

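The crop shows the clip's pin at about (135,115), tips at (207,78) and plate ends at (47,122) and (87,188). The card is seen edge-on. The clip heads about -61° in world, and the nearer card edge needs a heading of about -109°, entered from its +y end. I'll hover above the clip first.

```bash
python3 -m pendant '[{"translation":[-38,-30,0],"twist":[0,0,0],"grip":1},{"translation":[-38,-30,0],"twist":[0,0,0],"grip":1},{"translation":[-38,-30,0],"twist":[0,0,0],"grip":1},{"translation":[-38,-30,0],"twist":[0,0,0],"grip":1},{"translation":[-38,-30,0],"twist":[0,0,0],"grip":1},{"translation":[-38,-30,0],"twist":[0,0,0],"grip":1},{"translation":[-38,-30,0],"twist":[0,0,0],"grip":1},{"translation":[-38,-30,0],"twist":[0,0,0],"grip":1},{"translation":[-38,-30,0],"twist":[0,0,0],"grip":1},{"translation":[-38,-30,0],"twist":[0,0,0],"grip":1}]' 20
```

```text
t: 1.1
tool_pos: [0.4538, 0.1662, 0.2126]
orientation: [-0.442, -3.106, 0.011]
force: [0.6, -0.3, -0.4]
opening: 0.0929
```

```bash
python3 -m pendant '[{"translation":[0,0,0],"twist":[0,0,0.15],"grip":1},{"translation":[0,0,0],"twist":[0,0,0.15],"grip":1},{"translation":[0,0,0],"twist":[0,0,0.15],"grip":1},{"translation":[0,0,0],"twist":[0,0,0.15],"grip":1},{"translation":[0,0,0],"twist":[0,0,0.15],"grip":1},{"translation":[-16,3,0],"twist":[0,0,0.05],"grip":1},{"translation":[-21,3,0],"twist":[0,0,0],"grip":1},{"translation":[-21,3,0],"twist":[0,0,0],"grip":1},{"translation":[-21,3,0],"twist":[0,0,0],"grip":1},{"translation":[0,0,0],"twist":[0,0,0],"grip":1}]'
python3 - <<'E'
from h import *
from scipy.spatial.transform import Rotation as R
s=robot.read_state(); print(s["tool_pos"],R.from_rotvec(s["orientation"]).as_matrix().round(4))
i=robot.camera_info("wrist"); print(i)
im,d=robot.read_camera("wrist"); save("w1.png",im); np.savez("w1.npz",im=im,d=d,T=i["cam_to_world"])
E
```

```text
t: 2.1
tool_pos: [0.5064, 0.0886, 0.2086]
orientation: [-1.621, -2.686, 0.023]
force: [-0.7, -0.0, 0.1]
opening: 0.0934
[0.5063789  0.08863286 0.20860266] [[-0.4659  0.8847 -0.0109]
 [ 0.8848  0.4658 -0.0102]
 [-0.004  -0.0144 -0.9999]]
{'vertical_fov': 65.70646984690485, 'cx': 321.3352023088354, 'cy': 203.08039947175513, 'cam_to_world': array([[ 0.88495977, -0.45089847, -0.11634765,  0.47257377],
       [ 0.46544613,  0.84878226,  0.2508557 ,  0.15729253],
       [-0.01435663, -0.27615076,  0.9610071 ,  0.3744121 ],
       [ 0.        ,  0.        ,  0.        ,  1.        ]])}
```

View pics/w1.png

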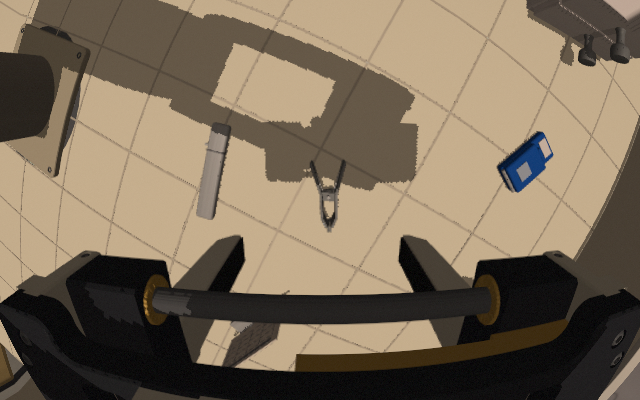

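The wrist view shows the clip at plate ends (312,162) and (344,162) and tips (329,228), nearly aligned between the fingers. I'll cast rays onto its 30 mm top plane and cross-check with depth.

```bash
cat >> h.py <<'E'
def fcloud(d,T,fov=65.70646984690485,cx=321.335,cy=203.080):
    f=200/np.tan(np.radians(fov)/2); v,u=np.mgrid[0:400,0:640]
    x=u-cx;y=v-cy;r=np.hypot(x,y)+1e-9;th=r/f;k=np.tan(th)/r
    D=np.stack([x*k,-y*k,-np.ones_like(x)],-1)@T[:3,:3].T
    return D,D*d[...,None]+T[:3,3]
E
python3 - <<'E'
from h import *
from scipy.spatial.transform import Rotation as R
z=np.load("w1.npz");im,d,T=z["im"],z["d"],z["T"]
D,P=fcloud(d,T)
for n,(u,v) in dict(pa=(312,162),pb=(344,162),pin=(328,193),tip=(329,228)).items():
    r=D[v,u]; print(n,T[:3,3]+r*(.03-T[2,3])/r[2], P[v,u])
print("floor",np.median(P[180:220,240:290,2]))
m=np.zeros(d.shape,bool);m[150:235,300:355]=1
m&=(P[...,2]>.018)&(P[...,2]<.045)
c=P[m]; print(len(c),c.mean(0),np.percentile(c[:,2],[5,50,95]))
q=c[:,:2]-c[:,:2].mean(0);_,_,V=np.linalg.svd(q,full_matrices=False);a=V[0]*np.sign(V[0][0]);n=np.array([-a[1],a[0]])
t=q@a; print("axis",a,np.degrees(np.arctan2(a[1],a[0])),t.min(),t.max())
for lo in np.arange(t.min(),t.max(),.008):
    s=(t>=lo)&(t<lo+.008)&(c[:,2]>.024); 
    if s.sum(): w=(q@n)[s]; print(round(lo-t.max(),3),s.sum(),(w.min()*1e3).round(1),(w.max()*1e3).round(1))
print("tip pt",c[:,:2].mean(0)+a*t.max())
E
```

```text
pa [0.48270091 0.10491439 0.03      ] [0.48312596 0.10271598 0.01554439]
pb [0.51440793 0.1217551  0.03      ] [0.5144054  0.12175725 0.03002086]
pin [0.51542317 0.08161881 0.03      ] [0.51573487 0.08106832 0.0274946 ]
tip [0.53663347 0.04441897 0.03      ] [0.53658717 0.04450054 0.03024888]
floor 0.00018963573394203959
632 [0.51745597 0.07815939 0.0278756 ] [0.02008087 0.029506   0.03112941]
axis [ 0.48513547 -0.874439  ] -60.97865140111024 -0.03960360965718791 0.0438895415795728
-0.083 42 -19.8 19.9
-0.075 52 -18.9 18.5
-0.067 43 -16.8 16.1
-0.059 44 -13.6 12.7
-0.051 81 -11.5 11.4
-0.043 91 -10.7 10.2
-0.035 36 -10.8 10.1
-0.027 32 -8.7 10.1
-0.019 37 -8.8 10.0
-0.011 56 -6.6 6.4
-0.003 14 -2.0 2.8
tip pt [0.53874834 0.03978066]
```

The depth agrees: clip axis -61.0°, pin (0.518,0.0765), grip (0.506,0.099). I'll correct the pose and descend most of the way.

```bash
python3 -m pendant '[{"translation":[10,4,0],"twist":[-0.014,0.004,-0.022],"grip":1},{"translation":[0,0,15],"twist":[0,0,0],"grip":1},{"translation":[0,0,25],"twist":[0,0,0],"grip":1},{"translation":[0,0,25],"twist":[0,0,0],"grip":1},{"translation":[0,0,25],"twist":[0,0,0],"grip":1},{"translation":[0,0,25],"twist":[0,0,0],"grip":1},{"translation":[0,0,25],"twist":[0,0,0],"grip":1},{"translation":[0,0,25],"twist":[0,0,0],"grip":1},{"translation":[0,0,10],"twist":[0,0,0],"grip":1},{"translation":[0,0,0],"twist":[0,0,0],"grip":1}]'
cat > st.py <<'E'
from h import *
from scipy.spatial.transform import Rotation as R
import sys
s=robot.read_state(); M=R.from_rotvec(s["orientation"]).as_matrix()
print(s["t"],s["tool_pos"].round(4),"yaw_y",np.degrees(np.arctan2(M[1,1],M[0,1])).round(2),"tilt fix xy",(M.T@np.cross(M[:,2],[0,0,-1]))[:2].round(4),"q",s["q"].round(2),"F",s["force"].round(1))
if len(sys.argv)>2:
    g=np.array(list(map(float,sys.argv[1:])))-s["tool_pos"]; print("tool delta mm",(M.T@g*1e3).round(1))
E
python3 st.py 0.5058 0.0992 0.004
```

```text
t: 3.15
tool_pos: [0.4976, 0.1083, 0.0201]
orientation: [-1.568, -2.718, -0.002]
force: [-1.1, 0.5, -0.5]
opening: 0.0927
3.15 [0.4976 0.1083 0.0201] yaw_y 30.03 tilt fix xy [-0.0008 -0.0042] q [ 0.11  0.08  1.92  0.    1.14 -0.41] F [-1.1  0.5 -0.5]
tool delta mm [-12.    2.6  16.1]
```

```bash
python3 -m pendant '[{"translation":[-6,1.5,0],"twist":[0,-0.004,0.018],"grip":1},{"translation":[-6,1,0],"twist":[0,0,0],"grip":1},{"translation":[0,0,0],"twist":[0,0,0],"grip":1},{"translation":[0,0,5],"twist":[0,0,0],"grip":1},{"translation":[0,0,5],"twist":[0,0,0],"grip":1},{"translation":[0,0,4],"twist":[0,0,0],"grip":1},{"translation":[0,0,0],"twist":[0,0,0],"grip":1},{"translation":[0,0,0],"twist":[0,0,0],"grip":1},{"translation":[0,0,0],"twist":[0,0,0],"grip":1},{"translation":[0,0,0],"twist":[0,0,0],"grip":1}]'
python3 st.py 0.5058 0.0992 0.004
```

```text
t: 4.15
tool_pos: [0.5099, 0.099, 0.0095]
orientation: [1.593, 2.702, 0.006]
force: [0.1, -0.4, 0.1]
opening: 0.093
4.15 [0.5099 0.099  0.0095] yaw_y 28.96 tilt fix xy [0.0059 0.003 ] q [ 0.09  0.12  1.9  -0.    1.11 -0.41] F [ 0.1 -0.4  0.1]
tool delta mm [ 2.1 -3.5  5.5]
```

```bash
python3 -m pendant '[{"translation":[2,-3,3],"twist":[0.006,0.003,0],"grip":1},{"translation":[0,0,3],"twist":[0,0,0],"grip":1},{"translation":[0,0,0],"twist":[0,0,0],"grip":0.4},{"translation":[0,0,0],"twist":[0,0,0],"grip":0},{"translation":[0,0,0],"twist":[0,0,0],"grip":-1},{"translation":[0,0,0],"twist":[0,0,0],"grip":-1},{"translation":[0,0,0],"twist":[0,0,0],"grip":-1},{"translation":[0,0,0],"twist":[0,0,0],"grip":-1},{"translation":[0,0,0],"twist":[0,0,0],"grip":-1},{"translation":[0,0,0],"twist":[0,0,0],"grip":-1}]' 25
python3 st.py 0.5058 0.0992 0.004
```

```text
t: 5.15
tool_pos: [0.5062, 0.0994, 0.0033]
orientation: [-1.595, -2.706, 0.0]
force: [-0.3, -0.2, -0.0]
opening: 0.0337
5.15 [0.5062 0.0994 0.0033] yaw_y 28.97 tilt fix xy [-0.0002 -0.0001] q [ 0.09  0.13  1.91  0.    1.11 -0.41] F [-0.3 -0.2 -0. ]
tool delta mm [-0.  -0.4 -0.7]
```

```bash
python3 -m pendant '[{"translation":[0,0,0],"twist":[0,0,0],"grip":-1},{"translation":[0,0,0],"twist":[0,0,0],"grip":-1},{"translation":[0,0,0],"twist":[0,0,0],"grip":-1},{"translation":[0,0,0],"twist":[0,0,0],"grip":-1},{"translation":[0,0,0],"twist":[0,0,0],"grip":-1},{"translation":[0,0,0],"twist":[0,0,0],"grip":-1},{"translation":[0,0,0],"twist":[0,0,0],"grip":-1},{"translation":[0,0,0],"twist":[0,0,0],"grip":-1},{"translation":[0,0,0],"twist":[0,0,0],"grip":-1},{"translation":[0,0,0],"twist":[0,0,0],"grip":-1}]' 25
python3 st.py 0.5058 0.0992 0.004
```

```text
t: 6.15
tool_pos: [0.5062, 0.0995, 0.0033]
orientation: [-1.595, -2.706, 0.0]
force: [-0.0, 0.0, 0.5]
opening: 0.0175
6.15 [0.5062 0.0995 0.0033] yaw_y 28.97 tilt fix xy [-0.0002 -0.0001] q [ 0.09  0.13  1.91  0.    1.11 -0.41] F [-0.   0.   0.5]
tool delta mm [-0.  -0.4 -0.7]
```

```bash
python3 -m pendant '[{"translation":[0,0,-6],"twist":[0,0,0],"grip":-1},{"translation":[0,0,-8],"twist":[0,0,0],"grip":-1},{"translation":[0,0,-10],"twist":[0,0,0],"grip":-1},{"translation":[0,0,-10],"twist":[0,0,0],"grip":-1},{"translation":[0,0,-10],"twist":[0,0,0],"grip":-1},{"translation":[0,0,-10],"twist":[0,0,0],"grip":-1},{"translation":[0,0,-10],"twist":[0,0,0],"grip":-1},{"translation":[0,0,-6],"twist":[0,0,0],"grip":-1},{"translation":[0,0,0],"twist":[0,0,0],"grip":-1},{"translation":[0,0,0],"twist":[0,0,0],"grip":-1}]' 25
python3 st.py
python3 - <<'E'
from h import *
T=robot.camera_info("wrist")["cam_to_world"]
im,d=robot.read_camera("wrist"); np.savez("w2.npz",im=im,d=d,T=T)
a,_=robot.read_camera("side")
b=cv2.resize(a[150:270,280:440],(640,480),interpolation=cv2.INTER_CUBIC)
save("w2.png",np.vstack([cv2.resize(im[150:400,140:520],None,fx=1,fy=1),np.zeros((0,380,3),np.uint8)])); save("s2.png",b)
E
```

```text
t: 7.15
tool_pos: [0.5073, 0.0996, 0.0817]
orientation: [1.594, 2.704, 0.003]
force: [-0.0, 0.0, -1.5]
opening: 0.0175
7.15 [0.5073 0.0996 0.0817] yaw_y 28.97 tilt fix xy [0.0029 0.0012] q [ 0.09  0.01  1.87 -0.    1.26 -0.41] F [-0.   0.  -1.5]
```

View pics/s2.png

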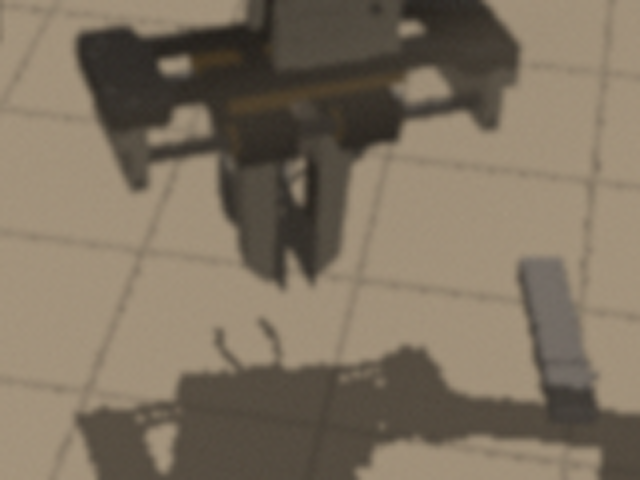

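View pics/w2.png

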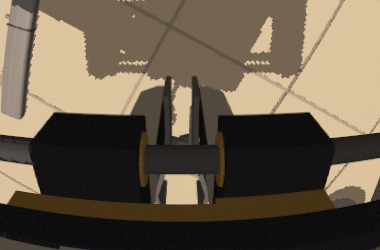

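The side crop shows the clip lifted between the fingers, and its shadow shows wide-open jaws near (245,345). The wrist crop shows both plate ends at (168,77) and (195,77), parallel. Next I turn to the card heading and move to a waypoint outside its near edge.

```bash
python3 -m pendant '[{"translation":[0,0,0],"twist":[0,0,0.14],"grip":-1},{"translation":[0,0,0],"twist":[0,0,0.14],"grip":-1},{"translation":[0,0,0],"twist":[0,0,0.14],"grip":-1},{"translation":[0,0,0],"twist":[0,0,0.14],"grip":-1},{"translation":[0,0,0],"twist":[0,0,0.14],"grip":-1},{"translation":[0,0,0],"twist":[0,0,0.14],"grip":-1},{"translation":[-15,22,0],"twist":[0,0,0],"grip":-1},{"translation":[-15,22,0],"twist":[0,0,0],"grip":-1},{"translation":[-15,22,0],"twist":[0,0,0],"grip":-1},{"translation":[0,0,0],"twist":[0,0,0],"grip":-1}]' 25
python3 st.py 0.5723 0.0148 0.0423
```

```text
t: 8.25
tool_pos: [0.5483, 0.0322, 0.0731]
orientation: [-2.587, -1.773, 0.014]
force: [-0.0, 0.0, -0.1]
opening: 0.0174
8.25 [0.5483 0.0322 0.0731] yaw_y -21.14 tilt fix xy [-0.0096  0.0041] q [-0.03  0.12  1.77 -0.    1.26  0.33] F [-0.   0.  -0.1]
tool delta mm [-7.5 29.  30.6]
```

```bash
python3 -m pendant '[{"translation":[0,10,0],"twist":[-0.01,0.004,-0.037],"grip":-1},{"translation":[-3,10,8],"twist":[0,0,0],"grip":-1},{"translation":[-3,8,8],"twist":[0,0,0],"grip":-1},{"translation":[0,0,8],"twist":[0,0,0],"grip":-1},{"translation":[0,0,5],"twist":[0,0,0],"grip":-1},{"translation":[0,0,0],"twist":[0,0,0],"grip":-1},{"translation":[0,0,0],"twist":[0,0,0],"grip":-1},{"translation":[0,0,0],"twist":[0,0,0],"grip":-1},{"translation":[0,0,0],"twist":[0,0,0],"grip":-1},{"translation":[0,0,0],"twist":[0,0,0],"grip":-1}]' 25
python3 st.py 0.5723 0.0148 0.0423
python3 - <<'E'
from h import *
T=robot.camera_info("wrist")["cam_to_world"]
im,d=robot.read_camera("wrist"); np.savez("w3.npz",im=im,d=d,T=T)
a,da=robot.read_camera("top"); b,db=robot.read_camera("side"); np.savez("t3.npz",a=a,da=da,b=b,db=db)
A=cv2.resize(a[170:250,315:445],None,fx=5,fy=5,interpolation=cv2.INTER_CUBIC); save("t3.png",A)
P=cloud("top",da); m=np.zeros(da.shape,bool); m[170:250,315:445]=1
c=P[m&(P[...,2]>.05)&(P[...,2]<.085)]; u=np.array([.325,.946]);n=np.array([.946,-.325]);C=np.array([.517,-.146])
q=c[:,:2]-C; t=q@u; 
for x,y,z in sorted(zip(t,q@n,c[:,2])): 
    if x>.065: print(*(np.array([x,y,z])*1e3).round(1))
E
```

```text
t: 9.25
tool_pos: [0.5692, 0.019, 0.0389]
orientation: [-2.553, -1.822, 0.007]
force: [0.2, -0.0, 0.7]
opening: 0.0176
9.25 [0.5692 0.019  0.0389] yaw_y -18.96 tilt fix xy [-0.0071  0.0006] q [-0.06  0.21  1.74  0.    1.2   0.27] F [ 0.2 -0.   0.7]
tool delta mm [-3.   4.3 -3.4]
101.9 -15.6 65.0
104.0 -16.3 64.9
104.7 -14.2 65.3
107.0 -15.3 71.2
108.0 -17.6 63.0
108.9 -15.8 67.6
109.7 -17.9 55.1
110.8 -16.3 63.4
113.0 -17.2 66.6
115.0 -17.8 64.7
117.0 -18.5 65.0
119.1 -19.2 64.3
120.8 -19.4 54.0
123.9 -18.5 63.2
```

View pics/t3.png

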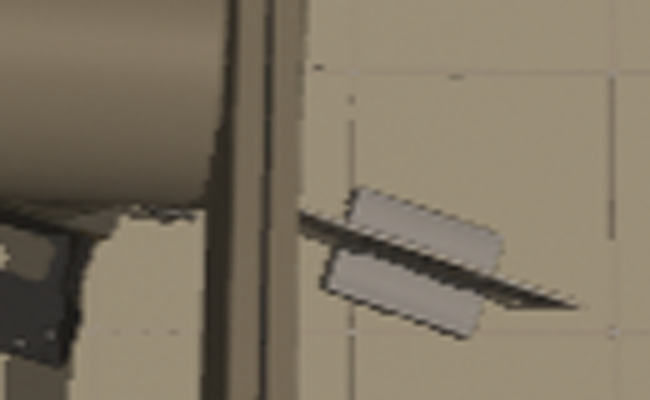

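The top view now shows the arm hiding the clip, but one jaw tip was measured in the card frame at t=102 mm, n=-15.6 mm. The card is undisturbed. I'll check clip against card in the side view.

Run:
```python
from h import *
z=np.load("t3.npz"); u=np.array([.325,.946]);n=np.array([.946,-.325]);C=np.array([.517,-.146])
for nm,d in(("top",z["da"]),("side",z["db"])):
    P=cloud(nm,d); q=P[...,:2]-C; t=q@u; w=q@n; h=P[...,2]
    m=(abs(t)<.07)&(abs(w)<.012)&(h>.035)&(h<.11)&(d>0)
    print(nm,m.sum(),"t",np.percentile(t[m],[0,2,98,100]).round(4),"slope",np.polyfit(t[m],w[m],1).round(4),"z",np.percentile(h[m],[1,99]))
    m=(t>.08)&(t<.2)&(abs(w+.004)<.03)&(h>.02)&(h<.075)&(d>0)
    for b in np.arange(.09,.17,.008):
        s=m&(t>=b)&(t<b+.008)
        if s.sum(): print(" clip",b.round(3),s.sum(),"n",w[s].min().round(4),w[s].max().round(4),"z",h[s].min().round(4),h[s].max().round(4))
b=z["b"]; B=cv2.resize(b[110:230,290:450],None,fx=4.5,fy=4.5,interpolation=cv2.INTER_CUBIC); save("s3.png",B)
```

```text
top 178 t [-0.0623 -0.0612  0.0582  0.0612] slope [-0.002  -0.0001] z [0.03766112 0.10085704]
 clip 0.098 5 n -0.0168 -0.0142 z 0.0362 0.0653
 clip 0.106 8 n -0.0185 -0.0153 z 0.0393 0.0712
 clip 0.114 4 n -0.0194 -0.0178 z 0.054 0.065
 clip 0.122 2 n -0.0185 -0.0181 z 0.0417 0.0632
side 250 t [-0.062  -0.061   0.0621  0.0659] slope [-0.0027 -0.0016] z [0.03952385 0.09681557]
 clip 0.098 3 n -0.0183 -0.0169 z 0.036 0.0574
 clip 0.106 10 n -0.0197 -0.0142 z 0.0407 0.0626
 clip 0.114 21 n -0.0209 -0.0173 z 0.037 0.0657
 clip 0.122 28 n -0.0214 -0.0169 z 0.0351 0.0661
 clip 0.13 32 n -0.0207 -0.0162 z 0.0361 0.065
 clip 0.138 17 n -0.0177 -0.015 z 0.0364 0.0679
 clip 0.154 10 n 0.0008 0.0042 z 0.0477 0.0664
 clip 0.162 32 n -0.0287 0.0057 z 0.0355 0.0745
 clip 0.17 50 n -0.0298 0.0059 z 0.0338 0.0741
```

View pics/s3.png

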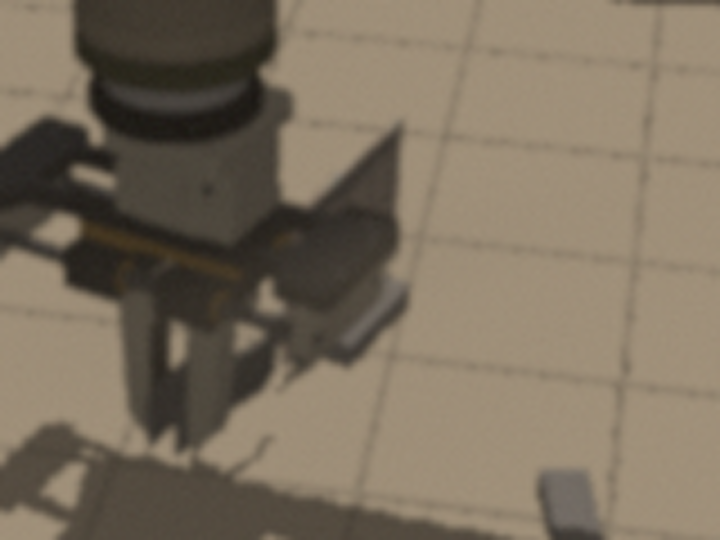

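Both cameras agree: card plane at n≈0 to -1 mm, near edge at t≈62 mm, clip level with z 36 to 66 mm. I'll correct laterally first, then check, then advance.

```bash
python3 -m pendant '[{"translation":[0,2,-1],"twist":[-0.005,0,0],"grip":-1},{"translation":[0,2,-1],"twist":[0,0,0],"grip":-1},{"translation":[0,0,-1],"twist":[0,0,0],"grip":-1},{"translation":[0,0,0],"twist":[0,0,0],"grip":-1},{"translation":[0,0,0],"twist":[0,0,0],"grip":-1},{"translation":[0,0,0],"twist":[0,0,0],"grip":-1},{"translation":[0,0,0],"twist":[0,0,0],"grip":-1},{"translation":[0,0,0],"twist":[0,0,0],"grip":-1},{"translation":[0,0,0],"twist":[0,0,0],"grip":-1},{"translation":[0,0,0],"twist":[0,0,0],"grip":-1}]' 25
python3 st.py 0.5537 -0.0387 0.042
```

```text
t: 10.4
tool_pos: [0.5735, 0.0174, 0.0423]
orientation: [-2.557, -1.824, 0.002]
force: [-0.1, 0.5, -0.3]
opening: 0.0174
10.4 [0.5735 0.0174 0.0423] yaw_y -18.98 tilt fix xy [-0.0014  0.0006] q [-0.06  0.22  1.73 -0.    1.2   0.27] F [-0.1  0.5 -0.3]
tool delta mm [-59.5  -0.5   0.3]
```

```bash
python3 -m pendant '[{"translation":[-5,0,0],"twist":[0,0,0],"grip":-1},{"translation":[-7,0,0],"twist":[0,0,0],"grip":-1},{"translation":[-7,0,0],"twist":[0,0,0],"grip":-1},{"translation":[-7,0,0],"twist":[0,0,0],"grip":-1},{"translation":[-6,0,0],"twist":[0,0,0],"grip":-1},{"translation":[-3,0,0],"twist":[0,0,0],"grip":-1},{"translation":[0,0,0],"twist":[0,0,0],"grip":-1},{"translation":[0,0,0],"twist":[0,0,0],"grip":-1},{"translation":[0,0,0],"twist":[0,0,0],"grip":-1},{"translation":[0,0,0],"twist":[0,0,0],"grip":-1}]' 25
python3 st.py 0.5537 -0.0387 0.042
```

```text
t: 11.4
tool_pos: [0.561, -0.0194, 0.0424]
orientation: [-2.558, -1.823, 0.002]
force: [-0.2, -0.1, 0.0]
opening: 0.0178
11.4 [ 0.561  -0.0194  0.0424] yaw_y -19.04 tilt fix xy [-0.0013  0.0007] q [-0.13  0.18  1.76 -0.    1.19  0.21] F [-0.2 -0.1  0. ]
tool delta mm [-20.6  -0.6   0.4]
```

```bash
python3 -m pendant '[{"translation":[-3,0,0],"twist":[0,0,0],"grip":-1},{"translation":[-4,0,0],"twist":[0,0,0],"grip":-1},{"translation":[-4,0,0],"twist":[0,0,0],"grip":-1},{"translation":[-4,0,0],"twist":[0,0,0],"grip":-1},{"translation":[-3,0,0],"twist":[0,0,0],"grip":-1},{"translation":[0,0,0],"twist":[0,0,0],"grip":-1},{"translation":[0,0,0],"twist":[0,0,0],"grip":-1},{"translation":[0,0,0],"twist":[0,0,0],"grip":-1},{"translation":[0,0,0],"twist":[0,0,0],"grip":-1},{"translation":[0,0,0],"twist":[0,0,0],"grip":-1}]' 25
python3 st.py 0.5537 -0.0387 0.042
python3 - <<'E'
from h import *
a,da=robot.read_camera("top"); b,db=robot.read_camera("side"); w,_=robot.read_camera("wrist")
u=np.array([.325,.946]);n=np.array([.946,-.325]);C=np.array([.517,-.146])
for nm,d in(("top",da),("side",db)):
    P=cloud(nm,d); q=P[...,:2]-C; t=q@u; wn=q@n; h=P[...,2]
    m=(t>-.07)&(t<.02)&(abs(wn)<.012)&(h>.035)&(h<.11)&(d>0)
    print(nm,m.sum(),"t",np.percentile(t[m],[0,2]).round(4),"slope",np.polyfit(t[m],wn[m],1).round(4))
    m=(t>.03)&(t<.15)&(abs(wn)<.03)&(h>.02)&(h<.075)&(d>0)
    for k in np.arange(.03,.11,.008):
        s=m&(t>=k)&(t<k+.008)
        if s.sum(): print(" clip",k.round(3),s.sum(),"n",np.percentile(wn[s],[0,25,75,100]).round(4),"z",h[s].min().round(4),h[s].max().round(4))
B=cv2.resize(b[110:230,290:430],None,fx=5,fy=5,interpolation=cv2.INTER_CUBIC); save("s4.png",cv2.convertScaleAbs(B,alpha=1.4))
E
```

```text
t: 12.4
tool_pos: [0.5546, -0.0376, 0.0424]
orientation: [-2.557, -1.824, 0.002]
force: [-0.3, -0.2, 0.2]
opening: 0.0175
12.4 [ 0.5546 -0.0376  0.0424] yaw_y -19.0 tilt fix xy [-0.0013  0.0006] q [-0.16  0.17  1.78 -0.    1.19  0.17] F [-0.3 -0.2  0.2]
tool delta mm [-1.4 -0.5  0.4]
top 56 t [-0.0623 -0.0616] slope [0.0094 0.0005]
side 58 t [-0.0605 -0.0599] slope [-0.0045 -0.0015]
 clip 0.03 6 n [-0.0019 -0.0016 -0.0009 -0.0005] z 0.0561 0.0725
 clip 0.038 6 n [-0.0114 -0.0026 -0.0017 -0.0003] z 0.0546 0.0622
 clip 0.046 22 n [-0.0146 -0.0127 -0.0021 -0.0006] z 0.038 0.071
 clip 0.054 25 n [-0.0163 -0.0151 -0.0018 -0.0008] z 0.0226 0.0729
 clip 0.062 29 n [-0.0177 -0.0158 -0.0144 -0.0021] z 0.0226 0.0695
 clip 0.07 30 n [-0.0157 -0.015  -0.0128 -0.01  ] z 0.0373 0.069
 clip 0.078 19 n [-0.0138 -0.0126 -0.0112 -0.0097] z 0.0366 0.0698
 clip 0.094 11 n [0.0045 0.0062 0.0077 0.0097] z 0.0502 0.0692
 clip 0.102 19 n [-0.0235  0.005   0.0069  0.0093] z 0.0432 0.0723
```

View pics/s4.png

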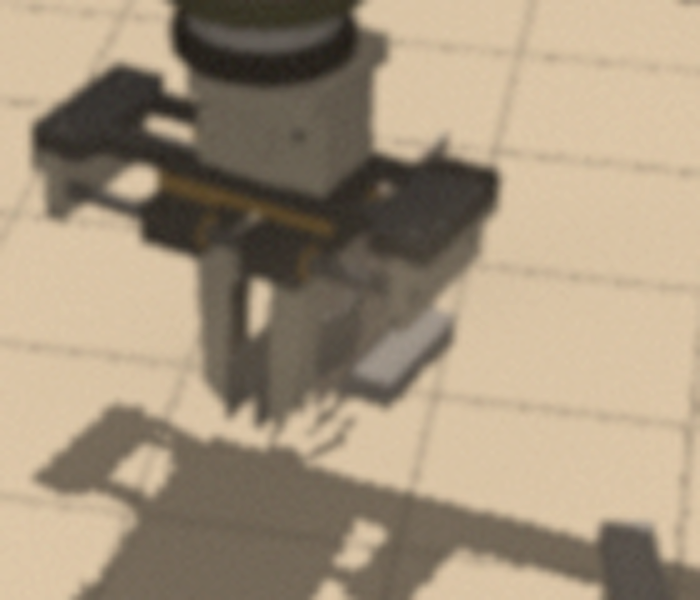

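The side view shows the jaws around the near edge. The visible jaw is at n≈-11 to -17 mm, the card plane at about -1 mm, the tips at t≈43 mm (edge at 62.5 mm), and the clip is level at z≈37 to 70 mm. The card hasn't moved, so I'm handing in.

```bash
python3 -c "
from plant import robot
print(robot.close_job()); s=robot.read_state(); print(s['t'],s['tool_pos'],s['opening'],s['force'])"
```

```text
the job is handed in; nothing more can be done
None
the job is handed in; nothing more can be done
```

The clip is held in the air, squeezed open around the dosing card's +y side edge at about half-way up. I handed the job in at about 12.5 s of the 43 s allowed; no verdict is reported.

I gripped the clip by its finger plates with 25 N. The fingers closed to 17.5 mm, which matches the plates' fully open width of 18 mm. I then lifted it about 80 mm, turned it 48° and brought it in along the card's plane.

| Last check | Measured |
|---|---|
| Jaw tips past the side edge | about 19 mm |
| Pin outside the side edge | about 20 mm |
| Near jaw to card mid plane | about 10 mm |
| Clip centre height | about 54 mm, 2 mm above half-way up |
| Force on the tool | under 0.5 N |

- **Card:** it had not moved within measuring accuracy (1–2 mm). The top and side cameras disagreed by about that much on its plane.
- **Not seen:** the far jaw was hidden in the last views. Its clearance, about 12 mm, is inferred from the clip being centred in the gripper.
- **Not checked:** I did not re-measure the other things on the shelf. The arm's path stayed well clear of them.

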